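Reset a headstock blank in the tuner-drilling jig

TASK

The guitar headstock blank has been clamped short of the end stop in the drilling jig. Swing the toggle clamp fully open, slide the blank along between the rails until its end is right up against the stop, then swing the clamp back over centre so that it locks down on the blank. Leave the other things on the bench where they are.

Things in the scene. Friction and masses are not known exactly. Their poses are not given: they have to be found in the camera images.
- jig: Drilling jig, fixed to the bench: plywood board 18 mm thick, spanning x -190 to +125, y -80 to +165 mm in its own frame. +x runs along the channel to the end stop, +y towards the toggle clamp, z up; origin at bench-top height, midway between the two rails, under the locked clamp's pad. The rails are 18 mm wide, 10 mm high, 68 mm apart, x -190 to +95.
- stop_face (a point): Centre of the wooden end stop's face at the blank's mid height: jig frame (95, 0, 29) mm. The stop is 104 mm wide, its top at z = 48 mm.
- guide_bridge (a point): Middle of the top of the aluminium drill-guide bar with two steel bushings that bridges the channel, jig frame (62, 0, 64) mm: it covers x 47 to 77, y -70 to +70; underside at z = 54 mm, bushings up to 68 mm. The blank slides beneath it.
- blank: Loose dark wooden headstock blank, 180 long (x) x 66 wide (y) x 22 mm thick, 0.12 to 0.23 kg, pencil lines on top. Origin at the centre of its underside; x along its length towards the stop. It lies flat on the board between the rails, its top at z = 40 mm, 12 mm above the rails. It starts 35 to 70 mm short of the stop, held down by the clamp.
- blank_front (a point): Centre of the blank's end face nearest the stop, 90 mm from its origin, 11 mm above its underside.
- blank_rear (a point): Centre of the blank's other end face, nearest the open end of the channel; the blank can be pushed here.
- clamp_bar (a joint): Angle of the toggle clamp's steel hold-down bar, rad: about 0.03 locked down on the blank, a little less at dead centre, 1.30 (its stop) fully open, where it leans 16 deg short of upright, its tip at z about 155 mm, the pad pointing to jig -y.
- bar_pivot (a point): Pivot of the hold-down bar, jig frame (0, 75, 66) mm. Locked, the bar (17 mm wide) reaches 88 mm from here towards jig -y, level at z = 66 mm. The clamp's steel base, 59 mm wide, and its wooden riser, 66 mm wide, span y 59 to 157 mm, up to 78 mm high; the handle pivots on the bar 31 mm above this height.
- clamp_grip (a point): Middle of the handle's round vinyl grip, 18 mm diameter, 79 mm long. z axis along the handle: upright when locked; it tips towards jig +y to open. Its path in the jig frame at x = 0, as y, z mm (tilt): locked 51, 181 (1 deg); 57, 181 (5); 80, 179 (19); 105, 174 (33); 129, 163 (47); 151, 148 (60); 169, 129 (73); fully open 181, 109 (83).
- clamp_handle: The clamp's handle: a flat steel stem with the grip, origin at its pivot on the bar, z along it, 85 mm to grip middle. Dead centre is at about 5 deg of tilt. About 8 to 12 N at the grip springs it from locked; fully open it stays. Closing, it can rest at 18 deg, the pad just on the blank; a push of 10 to 20 N takes it on over centre to its stop at tilt about 1 deg, where it stays.
- clamp_pad: Black rubber pad under the bar's tip, 22 mm diameter, sprung by 4.5 mm; origin at the centre of its lower face. Locked, it presses on the blank with about 14 N at jig frame (0, 0, 40) mm.
- glue_bottle: Bystander: standing glue bottle, 62 mm diameter, 172 mm tall; origin at the centre of its underside.
- bar_clamp: Bystander: small bar clamp lying flat, about 230 x 85 mm, 27 mm high; origin on the bench under the middle of its steel bar.
- block_plane: Bystander: block plane, 160 x 48 mm, about 55 mm high; origin at the centre of its sole.

How it is judged:
By the outcome, as a careful person would: the job done as asked, in the order asked, and still so for the second after the job is handed in, with the robot touching nothing.
It also fails if it takes over 64 s, if anything falls off the work surface, if the arm or the gripper's body presses on something with over 40 N, if the wrist force passes 120 N, or if a joint passes its speed limit or range.

ROBOT

A 7-joint arm with a two-finger parallel gripper is mounted at the origin on the work surface. World frame = base frame: x ahead of the robot, y to its left, z up, the work surface at z = 0. Lengths are in m, angles in rad, forces in N, time in s.
With the tool pointing down it reaches from about 0.4 to 0.85 m from the base axis. Payload 10.4 kg.
Tool frame: the origin (TCP) lies midway between the tips of the shut fingers; the grasp point (between the pads) lies 19 mm behind it; z points along the fingers, y is the line along which they close (so a half turn about z gives the same grasp; the last joint's range is limited). The gripper opens to 87 mm and grips with 3 to 60 N. Pads are 19 mm wide; open, the fingers measure 117 mm over their backs; the gripper's body (75 mm by 190 mm) begins 51 mm behind the grasp point.
Start: joints at [-1.216, 0.332, -0.065, 1.46, 0.022, 1.35, -0.088], TCP at [0.231, 0.581, 0.189] pointing down, gripper open.
Joint ranges: [-2.6, 2.6], [-0.5, 2.12], [-1.47, 1.34], [0.16, 2.42], [-1.27, 4.41], [0.06, 2.06], [-2.6, 2.6]. Speed limits (rad/s): [2.22, 2.22, 2.79, 2.79, 3.14, 3.14, 3.14].

INTERFACE

Orientations are given as a unit quaternion [x, y, z, w].
In Python, from bench import sensors, eyes, order gives the robot as it stands.
- The arm moves only by the tool arm_command, never from a script. Its argument "steps" is a list of rows, each an object with "rot": the turn, a rotation vector about the world's x, y, z in degrees, a list of three; "slide": the shift along the world's x, y, z in m, a list of three; "grip": the opening, from 0 (shut) to 1 (fully open). A call has exactly 8 rows; each row shifts and turns the commanded pose from where the row before left it; what a row does not reach is not made up. A row lasts 1/8 s, in which the tool goes at most 62.5 mm and 10.7 degrees, less where a joint would pass 70% of its speed; a pose out of reach is approached as far as the arm can. A call with a gripper value outside its range is refused whole. The fingers move at their own pace and stop on an object; "newtons" is the grip in N (left out, the last holds). Time passes only in rows, so rows that do not move let the fingers close, or fill a call up. It gives the time, the measured TCP pose, the force, the opening and the grip force at its end, in the units of the state.
- sensors.read_state(): the state, without advancing time (a new reading comes with each control period).
- eyes.camera(name): name is "scene" or "top" or "wrist"; returns a dict with "pixels" (400x640x3 uint8, red, green, blue), "intrinsics" (3x3 intrinsics, pixels), "pose" (4x4, takes a point from camera to world coordinates). Camera axes: x right, y down, z forward; pixel columns grow to the right and rows downward; lengths in m; the calibration is good to about 2 mm. A picture is of the moment at which its call begins. There is no depth.
- order.close_job(): hands the job in; it is judged then, once.
Trained networks look in a picture, given as the dict that the camera call returned (one of the last four; its "shot" number tells which), for a name from the list of things; names that differ only in an ending like _2 or _b are one class to them, and where a whole thing is asked for, a point or a joint stands for the part that bears it (a point fixed in the world has none). Each returns a list of dicts, best first, with "conf" (0 to 1); they miss things now and then, are a little off and sometimes report something else, mostly with a low value. They report only what shows in the picture. A call takes as long as a camera call.
- eyes.look_for(name, picture): "bbox" ([left, top, right, bottom] in pixels, round what is visible of it).
The state is a dict: "time": time; "joint_positions": joint angles; "joint_vel": joint speeds; "joint_torque": joint torques, N m; "ee_pos": TCP position; "eef_rot": TCP orientation; "ft_force": force on the tool from outside, world axes, zero at the start; "torque": the same for the moment, N m; "width": finger opening in m; "grip_force": force on a finger pad.
Only numpy, scipy, OpenCV 4.12 (cv2) and the standard library are available. Lean on these libraries where they do the work, as an engineer would, in place of code of your own. Each camera call takes 0.05 s, during which the arm holds its last target. There are 200 camera calls.

## Working session

There is one attempt and no reset: what is moved stays moved. The work goes in short steps, Python scripts to look and compute and a tool call to move; the robot and the scene stay as the last step left them, time stands still between calls to the robot, and variables do not carry over. Pictures are saved under pics/ and viewed, at most 10 in all, crops included, and the job is handed in when it is done.

Besides the shell and the picture viewer there is one more tool, called in YAML: its name, and indented under it one key for each argument. arm_command: Moves the arm, as the interface text tells. Its arguments: {"type":"object","properties":{"steps":{"type":"array","items":{"type":"object","properties":{"rot":{"type":"array","items":{"type":"number"}},"slide":{"type":"array","items":{"type":"number"}},"grip":{"type":"number"}}}},"newtons":{"type":"number"}},"required":["steps"]}

```bash
ls; mkdir -p pics; cat > h.py <<'E'
import numpy as np,cv2
from bench import sensors,eyes,order
def snap(n,f=None):
    p=eyes.camera(n)
    if f: cv2.imwrite('pics/'+f+'.png',p['pixels'][:,:,::-1])
    return p
def ray(p,uv):
    K=np.array(p['intrinsics']);T=np.array(p['pose'])
    d=T[:3,:3]@np.linalg.inv(K)@np.array([uv[0],uv[1],1.]);return T[:3,3],d
def onz(p,uv,z):
    o,d=ray(p,uv);return o+d*(z-o[2])/d[2]
def proj(p,X):
    K=np.array(p['intrinsics']);T=np.array(p['pose'])
    c=T[:3,:3].T@(np.array(X)-T[:3,3]);c=K@c;return c[:2]/c[2]
E
python3 - <<'E'
from h import *
s=sensors.read_state();print(s['time'],s['ee_pos'],s['eef_rot'],s['ft_force'],s['width'])
for c in ['scene','top']:
    p=snap(c,c);print(c,np.round(p['pose'],3).tolist())
    for n in ['jig','blank','clamp_grip','clamp_pad','clamp_handle','guide_bridge','glue_bottle','bar_clamp','block_plane']:
        r=eyes.look_for(n,p);print(n,[(np.round(q['bbox']).tolist(),round(q['conf'],2)) for q in r[:2]])
E
```

```text
pics
0.0 [0.23039819 0.58052649 0.18844938] [ 1.87753781e-01  9.82215875e-01 -6.95315007e-04 -9.20863309e-05] [ 0.25962991 -0.67595389 -0.35547496] 0.08687062343357992
scene [[0.574, 0.576, -0.582, 1.254], [0.819, -0.401, 0.41, -0.511], [0.003, -0.712, -0.702, 0.989], [0.0, 0.0, 0.0, 1.0]]
jig [([284.0, 174.0, 403.0, 269.0], 0.87)]
blank [([304.0, 194.0, 349.0, 231.0], 0.82)]
clamp_grip [([346.0, 176.0, 359.0, 203.0], 0.45), ([305.0, 193.0, 350.0, 234.0], 0.21)]
clamp_pad []
clamp_handle [([347.0, 174.0, 365.0, 209.0], 0.55), ([167.0, 230.0, 199.0, 275.0], 0.24)]
guide_bridge [([287.0, 175.0, 402.0, 269.0], 0.91)]
glue_bottle [([415.0, 131.0, 434.0, 176.0], 0.84)]
bar_clamp [([286.0, 176.0, 401.0, 269.0], 0.69), ([171.0, 284.0, 226.0, 356.0], 0.6)]
block_plane [([164.0, 232.0, 197.0, 276.0], 0.76)]
top [[0.025, -0.993, 0.115, 0.361], [-1.0, -0.026, -0.011, 0.002], [0.014, -0.114, -0.993, 1.783], [0.0, 0.0, 0.0, 1.0]]
jig [([268.0, 155.0, 338.0, 244.0], 0.76)]
blank [([305.0, 174.0, 326.0, 224.0], 0.93)]
clamp_grip [([294.0, 178.0, 304.0, 186.0], 0.55)]
clamp_pad []
clamp_handle []
guide_bridge [([269.0, 156.0, 338.0, 244.0], 0.7)]
glue_bottle [([184.0, 196.0, 207.0, 219.0], 0.87)]
bar_clamp [([426.0, 156.0, 450.0, 223.0], 0.88)]
block_plane [([424.0, 220.0, 441.0, 264.0], 0.83), ([180.0, 196.0, 207.0, 220.0], 0.59)]
```

View pics/top.png

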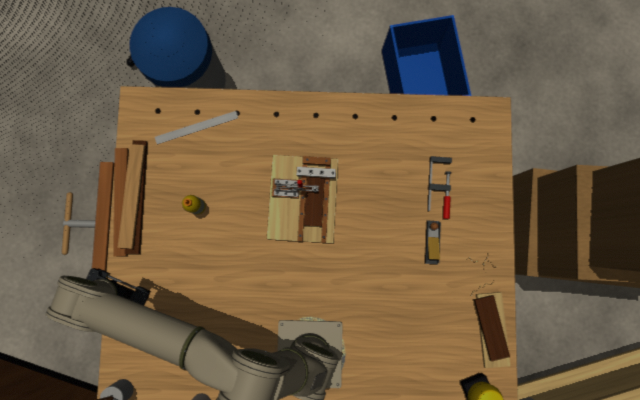

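View pics/scene.png

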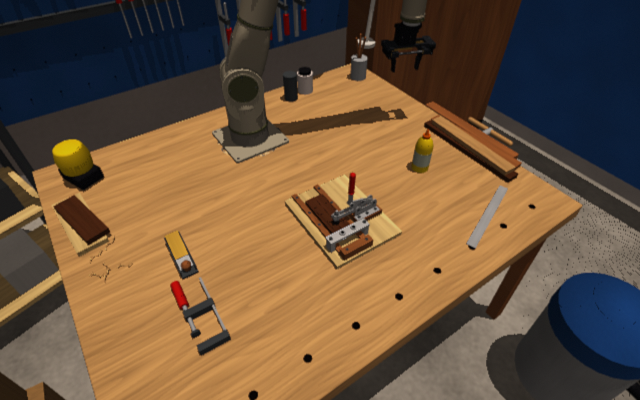

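The top view shows the jig at about (303,199) px, with the stop end up the picture (world +x) and the clamp on the left (world +y). The scene view agrees: the red grip is upright at (352,188), the bottle is at (424,155), and the plane and bar clamp are well away from the jig. I'll fit the jig pose roughly from the board outline.

```bash
python3 - <<'E'
from h import *
from scipy.optimize import least_squares
p=snap('top');im=p['pixels'][:,:,::-1]
cv2.imwrite('pics/topc.png',cv2.resize(im[145:255,255:350],None,fx=5,fy=5,interpolation=cv2.INTER_CUBIC))
C=np.array([[125,165],[125,-80],[-190,-80],[-190,165]])/1e3
uv=np.array([[272.5,155],[338,158],[335,243.5],[267.5,240]])
def W(t,q): 
    c,s=np.cos(t[2]),np.sin(t[2]);return np.array([t[0]+c*q[0]-s*q[1],t[1]+s*q[0]+c*q[1],q[2]])
f=lambda t:np.concatenate([proj(p,W(t,[*c,.018]))-u for c,u in zip(C,uv)])
r=least_squares(f,[.6,0,0]);print(r.x,np.round(r.fun,1))
t=r.x
for n,q in dict(gripL=[0,.051,.181],stop=[.095,0,.048],bridge=[.062,0,.064]).items():print(n,W(t,q),proj(p,W(t,q)))
print('bottle',onz(p,(195,208),.17))
E
```

```text
[ 0.58586593 -0.00663046 -0.0201877 ] [-0.   0.2  0.1  0.3 -0.3 -0.5  0.2 -0. ]
gripL [0.58689543 0.04435915 0.181     ] [300.4456849 183.6831881]
stop [ 0.68084657 -0.00854816  0.048     ] [316.44134379 163.75246738]
bridge [ 0.64785329 -0.00788201  0.064     ] [316.07797155 171.92692448]
bottle [0.49668709 0.39581963 0.17      ]
```

View pics/topc.png

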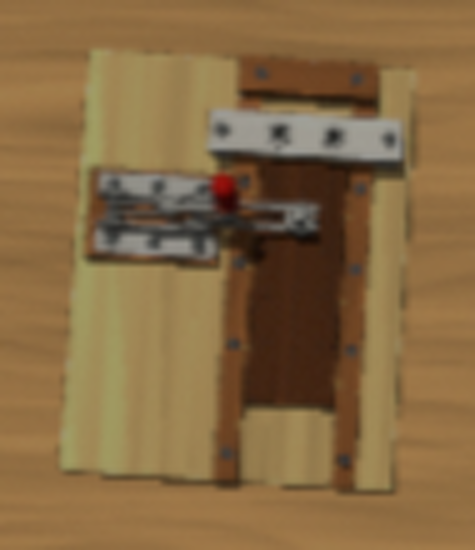

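The crop confirms the fit. The grip top is at (224,190) in the crop, the blank's rear edge at row 408, and the yaw looks nearer -0.035. I'll move above the jig for a closer look.

arm_command:
  steps:
    - {"slide": [0.0,0,0.045],"rot": [0,0,-2]}
    - {"slide": [0.0,0,0.045],"rot": [0,0,-4]}
    - {"slide": [0.02,-0.02,0.045],"rot": [0,0,-6]}
    - {"slide": [0.02,-0.04,0.045],"rot": [0,0,-6]}
    - {"slide": [0.025,-0.04,0.03],"rot": [0,0,-6]}
    - {"slide": [0.025,-0.05,0],"rot": [0,0,-6]}
    - {"slide": [0.025,-0.05,0],"rot": [0,0,-6]}
    - {"slide": [0.025,-0.05,0],"rot": [0,0,-6]}

```text
schema error: expected keys rot, slide, grip
```

arm_command:
  steps:
    - {"slide": [0.025,-0.05,0],"rot": [0,0,-6]}
    - {"slide": [0.025,-0.05,0],"rot": [0,0,-6]}
    - {"slide": [0.025,-0.05,0],"rot": [0,0,-6]}
    - {"slide": [0.025,-0.05,0],"rot": [0,0,-6]}
    - {"slide": [0.025,-0.05,0],"rot": [0,0,-4]}
    - {"slide": [0.025,-0.05,0]}
    - {"slide": [0.0,-0.04,0]}
    - {}

```text
schema error: expected keys rot, slide, grip
```

```bash
python3 - <<'E'
from h import *
s=sensors.read_state();print(s['time'],s['ee_pos'],s['eef_rot'],s['ft_force'],s['joint_positions'])
p=snap('wrist','w1');print(np.round(p['pose'],4).tolist(),np.round(p['intrinsics'],1).tolist())
for n in ['blank','clamp_grip','clamp_pad','guide_bridge']:
    print(n,[(np.round(q['bbox']).tolist(),round(q['conf'],2)) for q in eyes.look_for(n,p)[:2]])
E
```

```text
1.05 [0.23054895 0.58096723 0.18931546] [1.87792609e-01 9.82208700e-01 7.68038470e-05 7.65525351e-06] [-0.91057617  0.12224675  0.64844436] [-1.21559114  0.33215878 -0.0647032   1.46007037  0.02160981  1.34990422
 -0.08853118]
[[0.3693, 0.8869, 0.2774, 0.1544], [0.9293, -0.3528, -0.1093, 0.6118], [0.0009, 0.2982, -0.9545, 0.3848], [0.0, 0.0, 0.0, 1.0]] [[329.6, 0.0, 321.1], [0.0, 329.6, 197.5], [0.0, 0.0, 1.0]]
blank []
clamp_grip []
clamp_pad []
guide_bridge []
```

View pics/w1.png

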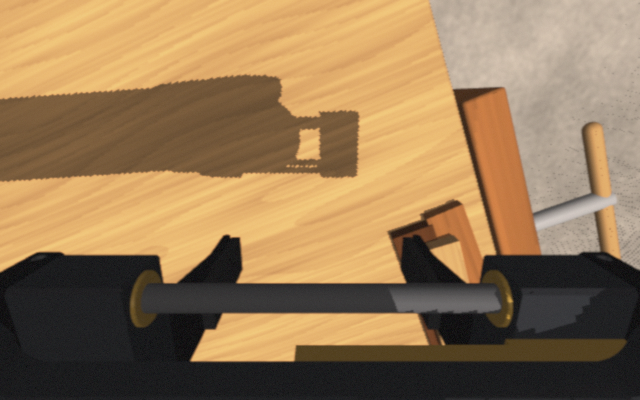

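The schema needs all three keys in every row. The picture only shows the arm's shadow and the fingers at rows 240 to 400. Resending.

arm_command:
  steps:
    - {"slide": [0,0,0.045],"rot": [0,0,-2],"grip": 1}
    - {"slide": [0,0,0.045],"rot": [0,0,-4],"grip": 1}
    - {"slide": [0.02,-0.02,0.045],"rot": [0,0,-6],"grip": 1}
    - {"slide": [0.02,-0.04,0.045],"rot": [0,0,-6],"grip": 1}
    - {"slide": [0.025,-0.04,0.03],"rot": [0,0,-6],"grip": 1}
    - {"slide": [0.025,-0.05,0],"rot": [0,0,-6],"grip": 1}
    - {"slide": [0.025,-0.05,0],"rot": [0,0,-6],"grip": 1}
    - {"slide": [0.025,-0.05,0],"rot": [0,0,-6],"grip": 1}

```text
time: 2.3
ee_pos: [0.3708, 0.3298, 0.3988]
eef_rot: [0.529, 0.849, 0.0, -0.0]
ft_force: [0.2, -0.1, -0.3]
width: 0.0868
grip_force: 0.0
```

arm_command:
  steps:
    - {"slide": [0.025,-0.05,0],"rot": [0,0,-6],"grip": 1}
    - {"slide": [0.025,-0.05,0],"rot": [0,0,-6],"grip": 1}
    - {"slide": [0.025,-0.05,0],"rot": [0,0,-6],"grip": 1}
    - {"slide": [0.025,-0.05,0],"rot": [0,0,-6],"grip": 1}
    - {"slide": [0.025,-0.05,0],"rot": [0,0,-4],"grip": 1}
    - {"slide": [0.025,-0.05,0],"rot": [0,0,-2],"grip": 1}
    - {"slide": [0.0,-0.04,0],"rot": [0,0,0],"grip": 1}
    - {"slide": [0,0,0],"rot": [0,0,0],"grip": 1}

```text
time: 3.3
ee_pos: [0.5201, -0.0123, 0.399]
eef_rot: [0.731, 0.682, 0.0, 0.0]
ft_force: [0.6, 0.1, 0.0]
width: 0.0869
grip_force: 0.0
```

```bash
python3 - <<'E'
from h import *
s=sensors.read_state();print(s['time'],s['ee_pos'],s['eef_rot'],s['ft_force'],s['joint_positions'])
p=snap('wrist','w2');print(np.round(p['pose'],4).tolist(),np.round(p['intrinsics'],1).tolist())
for n in ['blank','clamp_grip','clamp_pad','guide_bridge']:
    print(n,[(np.round(q['bbox']).tolist(),round(q['conf'],2)) for q in eyes.look_for(n,p)[:2]])
E
```

```text
3.3 [ 0.5201457  -0.012318    0.39902511] [7.31381999e-01 6.81967845e-01 1.31458865e-04 4.61514540e-04] [0.63634191 0.11401479 0.00767068] [-0.59262022  0.06304641  0.57003373  1.35878514 -0.03391539  1.72880959
 -0.09875222]
[[0.9975, -0.0673, -0.0205, 0.5263], [-0.0704, -0.9521, -0.2976, 0.0705], [0.0005, 0.2983, -0.9545, 0.5945], [0.0, 0.0, 0.0, 1.0]] [[329.6, 0.0, 321.1], [0.0, 329.6, 197.5], [0.0, 0.0, 1.0]]
blank [([282.0, 117.0, 390.0, 160.0], 0.93), ([356.0, 71.0, 387.0, 150.0], 0.58)]
clamp_grip [([364.0, 75.0, 391.0, 118.0], 0.57)]
clamp_pad []
guide_bridge [([241.0, 26.0, 439.0, 187.0], 0.94)]
```

View pics/w2.png

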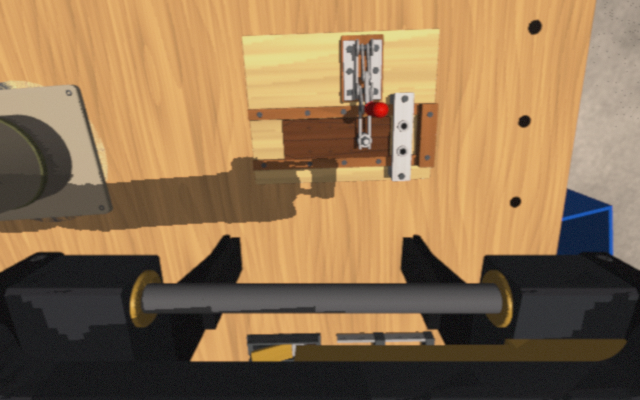

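The wrist view shows the whole jig: board corners (243,37), (439,29), (432,179), (257,184), bridge x 391–413, grip top (377,109), blank rear edge u≈283.

```bash
cat >> h.py <<'E'
def W(t,q):
    c,s=np.cos(t[2]),np.sin(t[2]);return np.array([t[0]+c*q[0]-s*q[1],t[1]+s*q[0]+c*q[1],q[2]])
E
python3 - <<'E'
from h import *
from scipy.optimize import least_squares
w=snap('wrist');p=snap('top')
A=[(w,[-.19,.165,.018],(243,37)),(w,[.125,.165,.018],(439,29)),(w,[.125,-.08,.018],(433,179)),(w,[-.19,-.08,.018],(257,184)),
(w,[.047,.07,.064],(393,93)),(w,[.077,.07,.064],(413,94)),(w,[.047,-.07,.064],(391,179)),(w,[.077,-.07,.064],(409.5,181))]
B=[(p,[.125,.165,.018],(273.4,155)),(p,[.125,-.08,.018],(338,159)),(p,[-.19,-.08,.018],(333.6,243)),(p,[-.19,.165,.018],(267.4,239.4))]
for S in (A,B,A+B):
    r=least_squares(lambda t:np.concatenate([(proj(c,W(t,q))-u)*(1 if c is w else 1) for c,q,u in S]),[.6,0,0],loss='soft_l1');print(r.x,np.round(r.fun,1))
t=r.x;np.save('t.npy',t)
for tt in [1]:
  print('grip',W(t,[0,.051,.181]),'top of grip px',proj(w,W(t,[0,.051,.221])))
  o=onz(w,(283,138),.04)-[t[0],t[1],0]; c,s=np.cos(t[2]),np.sin(t[2]);print('blank rear jig',c*o[0]+s*o[1],-s*o[0]+c*o[1])
E
```

```text
[ 0.58884645  0.00192506 -0.02500679] [-2.6 -0.4  0.3 -0.5 -3.2  0.1 -1.8  1.3  1.2  0.3  0.8 -1.4  0.7  2.7
  0.3  0.1]
[ 0.58544116 -0.00648017 -0.0327896 ] [-0.5 -0.2  0.5 -0.3  0.4  0.4 -0.4  0.1]
[ 0.58850268  0.00143139 -0.02422691] [-2.9  0.  -0.  -0.3 -3.4  0.4 -1.9  1.7  0.9  0.7  0.5 -1.1  0.5  3.
  0.2  0.4 -2.9 -0.7 -1.9 -1.4 -1.3 -0.7 -2.1 -0.4]
grip [0.58973813 0.05241642 0.181     ] top of grip px [380.63490847 113.04571281]
blank rear jig -0.1307175783003828 0.006211238369523205
```

```bash
python3 - <<'E'
from h import *
from scipy.optimize import least_squares
P={n:snap(n) for n in('wrist','top','scene')}
reg=dict(wrist=(60,130,350,405),top=(170,195,285,312),scene=(165,210,338,372))
a=np.linspace(0,2*np.pi,24)
R={}
for n,p in P.items():
    r0,r1,c0,c1=reg[n];im=p['pixels'][r0:r1,c0:c1].astype(int)
    m=(im[...,0]>70)&(im[...,0]>2.2*im[...,1])&(im[...,0]>2.2*im[...,2])
    k,l,st,ce=cv2.connectedComponentsWithStats(m.astype(np.uint8));i=1+np.argmax(st[1:,4])
    x,y,w,h,A=st[i];R[n]=np.array([x+c0,y+r0,x+c0+w-1,y+r0+h-1.]);print(n,R[n],A,ce[i]+[c0,r0])
def bb(p,g):
    u=np.array([proj(p,[g[0]+.009*np.cos(b),g[1]+.009*np.sin(b),z]) for b in a for z in(g[2]-.0395,g[2]+.0395)])
    return np.r_[u.min(0),u.max(0)]
for S in (['wrist'],['top','scene'],['wrist','top','scene']):
    f=lambda g:np.concatenate([(bb(P[n],[*g[:2],.181])-R[n]) for n in S])
    r=least_squares(f,[.588,.048],loss='soft_l1');print(S,r.x,np.round(r.fun,1))
im=P['wrist']['pixels'][20:200,230:450,::-1]
cv2.imwrite('pics/w2c.png',cv2.resize(im,None,fx=3.6,fy=3.3,interpolation=cv2.INTER_CUBIC)[:600])
E
```

```text
wrist [365. 106. 389. 123.] 309 [377.50161812 114.05177994]Traceback (most recent call last):
  File "<stdin>", line 10, in <module>
    return _wrapfunc(a, 'argmax', axis=axis, out=out, **kwds)
    return bound(*args, **kwds)
ValueError: attempt to get argmax of an empty sequence
```

The arm was still settling when the first close picture was taken, which explains the mismatch. I'll redo it with a settled picture.

```bash
python3 - <<'E'
from h import *
from scipy.optimize import least_squares
p=snap('wrist');s=sensors.read_state();print(s['ee_pos'],p['pose'][:3,3])
a=np.linspace(0,2*np.pi,24)
def bb(p,g):
    u=np.array([proj(p,[g[0]+.009*np.cos(b),g[1]+.009*np.sin(b),z]) for b in a for z in(g[2]-.0395,g[2]+.0395)])
    return np.r_[u.min(0),u.max(0)]
R=np.array([365,106,389,123.])
r=least_squares(lambda g:bb(p,[*g,.181])-R,[.588,.048]);print(r.x,np.round(r.fun,1))
im=p['pixels'][20:200,230:450,::-1]
cv2.imwrite('pics/w2c.png',cv2.resize(im,None,fx=3.3,fy=3.3,interpolation=cv2.INTER_CUBIC))
E
```

```text
[ 0.52023253 -0.00811752  0.39860888] [0.52593151 0.07476017 0.59410366]
[0.59076048 0.04861798] [-0.7 -1.   0.6  0.9]
```

View pics/w2c.png

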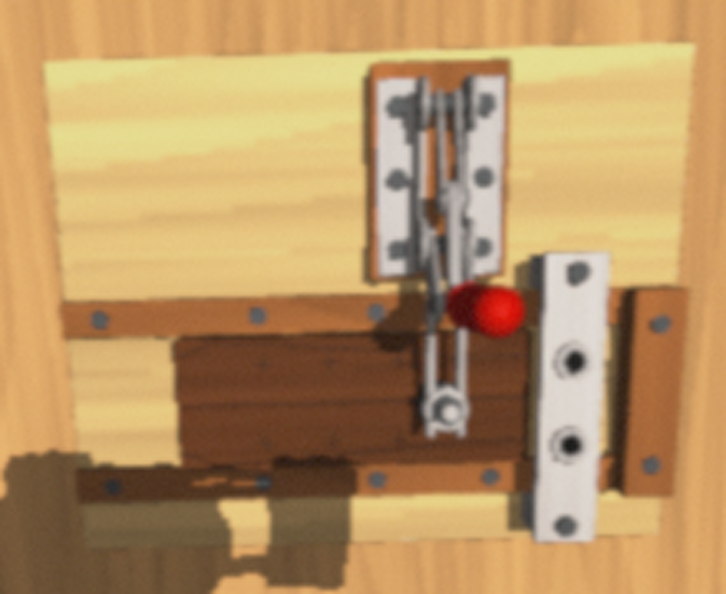

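Settled crop: board corners (45,62), (695,44), (658,533), (85,545), bridge corners (545,254), (609,253), (534,541), (594,542), blank rear edge (178,338)–(182,467).

```bash
python3 - <<'E'
from h import *
from scipy.optimize import least_squares
w=snap('wrist')
px=lambda x,y:np.array([230+(x+.5)/3.3-.5,20+(y+.5)/3.3-.5])
A=[([-.19,.165,.018],(45,62)),([.125,.165,.018],(695,44)),([.125,-.08,.018],(658,533)),([-.19,-.08,.018],(85,545)),
([.047,.07,.064],(545,254)),([.077,.07,.064],(609,253)),([.047,-.07,.064],(534,541)),([.077,-.07,.064],(594,542))]
r=least_squares(lambda t:np.concatenate([proj(w,W(t,q))-px(*u) for q,u in A]),[.6,0,0],loss='soft_l1');print(r.x,np.round(r.fun,1))
t=r.x;np.save('t.npy',t)
print('locked grip',W(t,[0,.051,.181]),proj(w,W(t,[0,.051,.221])))
c,s=np.cos(t[2]),np.sin(t[2])
for e in [(178,338),(182,467)]:
  o=onz(w,px(*e),.04)-[t[0],t[1],0];print('rear jig',c*o[0]+s*o[1],-s*o[0]+c*o[1])
for y,z in[(51,181),(57,181),(80,179),(105,174),(129,163),(151,148),(169,129),(181,109)]:print(np.round(W(t,[0,y/1e3,z/1e3]),4))
E
```

```text
[ 0.58940099 -0.00339331 -0.0389924 ] [-1.2 -0.8  0.4 -0.7  0.3  1.  -0.3  1.4  0.2 -0.2  0.4 -0.4 -0.   0.8
 -0.1  0.1]
locked grip [0.5913891  0.04756793 0.181     ] [382.02855083 116.35719528]
rear jig -0.12924747717833132 0.03393665135790005
rear jig -0.1309833757840285 -0.031118669812369264
[0.5914 0.0476 0.181 ]
[0.5916 0.0536 0.181 ]
[0.5925 0.0765 0.179 ]
[0.5935 0.1015 0.174 ]
[0.5944 0.1255 0.163 ]
[0.5953 0.1475 0.148 ]
[0.596  0.1655 0.129 ]
[0.5965 0.1775 0.109 ]
```

arm_command:
  newtons: 25
  steps:
    - {"slide": [0.02,0.015,-0.03],"rot": [0,0,1],"grip": 1}
    - {"slide": [0.02,0.015,-0.035],"rot": [0,0,0.8],"grip": 1}
    - {"slide": [0.02,0.015,-0.035],"rot": [0,0,0],"grip": 1}
    - {"slide": [0.011,0.011,-0.035],"rot": [0,0,0],"grip": 1}
    - {"slide": [0,0,0],"rot": [0,0,0],"grip": 1}
    - {"slide": [0,0,0],"rot": [0,0,0],"grip": 1}
    - {"slide": [0,0,0],"rot": [0,0,0],"grip": 1}
    - {"slide": [0,0,0],"rot": [0,0,0],"grip": 1}

```text
time: 4.9
ee_pos: [0.5915, 0.0472, 0.2649]
eef_rot: [0.719, 0.695, 0.001, 0.0]
ft_force: [0.3, 0.0, -0.5]
width: 0.0873
grip_force: 0.0
```

```bash
python3 - <<'E'
from h import *
p=snap('wrist');s=sensors.read_state();print(s['time'],s['ee_pos'],s['eef_rot'],p['pose'][:3,3])
g=[(q['bbox'],q['conf']) for q in eyes.look_for('clamp_grip',p)[:2]];print(g)
im=p['pixels'].astype(int);m=(im[...,0]>70)&(im[...,0]>2.2*im[...,1])&(im[...,0]>2.2*im[...,2])
k,l,st,ce=cv2.connectedComponentsWithStats(m.astype(np.uint8));i=1+np.argmax(st[1:,4]);print(st[i],ce[i])
for z in(.141,.181,.221):print(proj(p,[.5914,.0476,z]))
E
```

```text
4.95 [0.59142773 0.04728715 0.26461877] [7.18517754e-01 6.95508147e-01 7.41288056e-04 3.24996834e-04] [0.59436137 0.12990209 0.46046339]
[([308.5, 127.9, 331.2, 210.7], 0.82), ([172.0, 70.4, 422.7, 258.2], 0.45)]
[310 172  23  39 729] [320.47736626 191.5829904 ]
[320.34547527 181.16709382]
[320.32072533 192.47841193]
[320.28850638 207.20325345]
```

arm_command:
  newtons: 25
  steps:
    - {"slide": [0,0,-0.03],"rot": [0,0,0],"grip": 1}
    - {"slide": [0,0,-0.035],"rot": [0,0,0],"grip": 1}
    - {"slide": [0,0,-0.034],"rot": [0,0,0],"grip": 1}
    - {"slide": [0,0,0],"rot": [0,0,0],"grip": 1}
    - {"slide": [0,0,0],"rot": [0,0,0],"grip": 0}
    - {"slide": [0,0,0],"rot": [0,0,0],"grip": 0}
    - {"slide": [0,0,0],"rot": [0,0,0],"grip": 0}
    - {"slide": [0,0,0],"rot": [0,0,0],"grip": 0}

```text
time: 6.0
ee_pos: [0.5914, 0.0476, 0.165]
eef_rot: [0.718, 0.696, 0.0, 0.0]
ft_force: [0.4, 0.3, 0.0]
width: 0.0548
grip_force: 0.0
```

arm_command:
  newtons: 25
  steps:
    - {"slide": [0,0,0],"rot": [0,0,0],"grip": 0}
    - {"slide": [0,0,0],"rot": [0,0,0],"grip": 0}
    - {"slide": [0,0,0],"rot": [0,0,0],"grip": 0}
    - {"slide": [0,0,0],"rot": [0,0,0],"grip": 0}
    - {"slide": [0,0,0],"rot": [0,0,0],"grip": 0}
    - {"slide": [0,0,0],"rot": [0,0,0],"grip": 0}
    - {"slide": [0,0.003,0],"rot": [0,0,0],"grip": 0}
    - {"slide": [0,0.003,0],"rot": [0,0,0],"grip": 0}

```text
time: 7.0
ee_pos: [0.5913, 0.0528, 0.1645]
eef_rot: [0.719, 0.695, -0.0, 0.0]
ft_force: [1.8, -3.6, -2.7]
width: 0.0168
grip_force: 25.0
```

arm_command:
  newtons: 25
  steps:
    - {"slide": [0.0005,0.012,-0.001],"rot": [0,0,0],"grip": 0}
    - {"slide": [0.0005,0.012,-0.001],"rot": [0,0,0],"grip": 0}
    - {"slide": [0.0005,0.013,-0.002],"rot": [0,0,0],"grip": 0}
    - {"slide": [0.0005,0.013,-0.003],"rot": [0,0,0],"grip": 0}
    - {"slide": [0.0005,0.0125,-0.005],"rot": [0,0,0],"grip": 0}
    - {"slide": [0.0005,0.012,-0.0065],"rot": [0,0,0],"grip": 0}
    - {"slide": [0.0005,0.0115,-0.0075],"rot": [0,0,0],"grip": 0}
    - {"slide": [0.0005,0.011,-0.008],"rot": [0,0,0],"grip": 0}

```text
time: 8.0
ee_pos: [0.5953, 0.1539, 0.1317]
eef_rot: [0.718, 0.696, 0.002, -0.001]
ft_force: [-3.8, 2.6, 5.2]
width: 0.0172
grip_force: 25.0
```

arm_command:
  newtons: 25
  steps:
    - {"slide": [0.0005,0.0095,-0.0095],"rot": [0,0,0],"grip": 0}
    - {"slide": [0.0005,0.009,-0.0105],"rot": [0,0,0],"grip": 0}
    - {"slide": [0,0.0065,-0.01],"rot": [0,0,0],"grip": 0}
    - {"slide": [0,0.0055,-0.0105],"rot": [0,0,0],"grip": 0}
    - {"slide": [0,0.001,-0.004],"rot": [0,0,0],"grip": 0}
    - {"slide": [0,0,-0.002],"rot": [0,0,0],"grip": 0}
    - {"slide": [0,0,0],"rot": [0,0,0],"grip": 0}
    - {"slide": [0,0,0],"rot": [0,0,0],"grip": 0}

```text
time: 9.0
ee_pos: [0.5967, 0.1895, 0.0862]
eef_rot: [0.717, 0.697, 0.004, -0.002]
ft_force: [-3.1, 12.8, 8.4]
width: 0.0172
grip_force: 25.0
```

arm_command:
  newtons: 25
  steps:
    - {"slide": [0,0,0],"rot": [0,0,0],"grip": 0.6}
    - {"slide": [0,0,0],"rot": [0,0,0],"grip": 0.6}
    - {"slide": [0,0,0],"rot": [0,0,0],"grip": 0.6}
    - {"slide": [0,0,0],"rot": [0,0,0],"grip": 0.6}
    - {"slide": [0,0,0.03],"rot": [0,0,0],"grip": 0.6}
    - {"slide": [0,0,0.05],"rot": [0,0,0],"grip": 0.6}
    - {"slide": [0,0,0.05],"rot": [0,0,0],"grip": 0.6}
    - {"slide": [0,0,0.05],"rot": [0,0,0],"grip": 0}

```text
time: 10.0
ee_pos: [0.5961, 0.1817, 0.2658]
eef_rot: [0.719, 0.695, 0.0, 0.0]
ft_force: [0.5, 1.7, -0.0]
width: 0.0477
grip_force: 0.0
```

arm_command:
  newtons: 25
  steps:
    - {"slide": [-0.025,-0.02,0],"rot": [0,0,10],"grip": 0}
    - {"slide": [-0.03,-0.03,0],"rot": [0,0,10],"grip": 0}
    - {"slide": [-0.03,-0.03,0],"rot": [0,0,10],"grip": 0}
    - {"slide": [-0.03,-0.03,0],"rot": [0,0,10],"grip": 0}
    - {"slide": [-0.03,-0.03,0],"rot": [0,0,10],"grip": 0}
    - {"slide": [-0.02,-0.027,0],"rot": [0,0,10],"grip": 0}
    - {"slide": [0,-0.02,0],"rot": [0,0,10],"grip": 0}
    - {"slide": [0,0,0],"rot": [0,0,10],"grip": 0}

```text
time: 11.0
ee_pos: [0.4311, -0.0067, 0.2644]
eef_rot: [0.102, 0.995, 0.001, 0.0]
ft_force: [-0.1, 0.4, -0.0]
width: 0.0005
grip_force: 0.0
```

arm_command:
  newtons: 25
  steps:
    - {"slide": [0,0,0],"rot": [0,0,10],"grip": 0}
    - {"slide": [0,0,0],"rot": [0,0,0],"grip": 0}
    - {"slide": [0,0,0],"rot": [0,0,0],"grip": 0}
    - {"slide": [0,0,0],"rot": [0,0,0],"grip": 0}
    - {"slide": [0,0,0],"rot": [0,0,0],"grip": 0}
    - {"slide": [0,0,0],"rot": [0,0,0],"grip": 0}
    - {"slide": [0,0,0],"rot": [0,0,0],"grip": 0}
    - {"slide": [0,0,0],"rot": [0,0,0],"grip": 0}

```text
time: 12.0
ee_pos: [0.4313, -0.005, 0.2641]
eef_rot: [0.016, 1.0, 0.0, 0.0]
ft_force: [0.1, 0.1, 0.7]
width: 0.0003
grip_force: 0.0
```

```bash
python3 - <<'E'
from h import *
s=sensors.read_state();print(s['time'],s['ee_pos'],s['eef_rot'],s['width'],s['joint_positions'])
p=snap('scene')
im=p['pixels'][130:290,250:450,::-1]
cv2.imwrite('pics/s3.png',cv2.resize(im,None,fx=3.5,fy=3.5,interpolation=cv2.INTER_CUBIC))
E
```

```text
12.0 [ 0.43125695 -0.00495899  0.26411716] [1.61806452e-02 9.99869084e-01 3.52276697e-05 4.57984303e-06] 0.0002563382767355268 [-0.71471539 -0.19694801  0.54251413  1.83548238  0.10159107  1.4758259
  1.34797633]
```

View pics/s3.png

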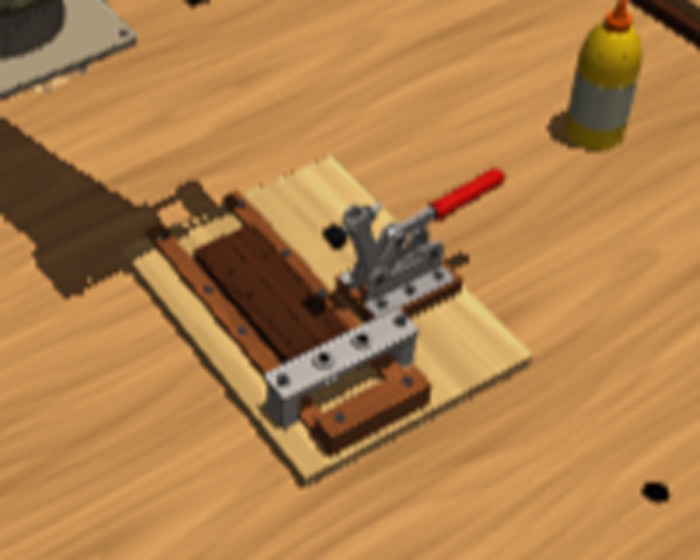

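The clamp looks fully open: bar up, handle lying near level with its end at (500,178) in the crop. I'll descend behind the blank.

arm_command:
  newtons: 25
  steps:
    - {"slide": [-0.002,0.007,-0.04],"rot": [0,0,0],"grip": 0}
    - {"slide": [0,0,-0.05],"rot": [0,0,0],"grip": 0}
    - {"slide": [0,0,-0.05],"rot": [0,0,0],"grip": 0}
    - {"slide": [0,0,-0.05],"rot": [0,0,0],"grip": 0}
    - {"slide": [0,0,-0.03],"rot": [0,0,0],"grip": 0}
    - {"slide": [0,0,-0.016],"rot": [0,0,0],"grip": 0}
    - {"slide": [0,0,0],"rot": [0,0,0],"grip": 0}
    - {"slide": [0,0,0],"rot": [0,0,0],"grip": 0}

```text
time: 13.05
ee_pos: [0.4298, 0.0021, 0.0288]
eef_rot: [0.016, 1.0, 0.0, 0.0]
ft_force: [0.1, 0.5, 0.1]
width: 0.0007
grip_force: 0.0
```

```bash
python3 - <<'E'
from h import *
p=snap('scene');t=np.load('t.npy')
a=np.radians(83);e=lambda k,a=a:W(t,[0,.181+k*np.sin(a),.109+k*np.cos(a)])
print('pred open ends',proj(p,e(-.0395)),proj(p,e(.0395)),'next wp (73deg) end',proj(p,W(t,[0,.169+.0395*np.sin(1.274),.129+.0395*np.cos(1.274)])))
im=p['pixels'].astype(int)[165:210,365:400];m=(im[...,0]>70)&(im[...,0]>2.2*im[...,1])&(im[...,0]>2.2*im[...,2])
ys,xs=np.nonzero(m);print(xs.min()+365,xs.max()+365,ys.min()+165,ys.max()+165)
E
```

```text
pred open ends [373.88222556 189.98356985] [393.72103048 178.55471026] next wp (73deg) end [391.41315966 173.81056827]
373 393 178 192
```

The handle matches the fully open prediction. Pushing now.

arm_command:
  steps:
    - {"slide": [0.006,0,0],"rot": [0,0,0],"grip": 0}
    - {"slide": [0.006,0,0],"rot": [0,0,0],"grip": 0}
    - {"slide": [0.006,-0.0005,0],"rot": [0,0,0],"grip": 0}
    - {"slide": [0.006,0,0],"rot": [0,0,0],"grip": 0}
    - {"slide": [0.006,-0.0005,0],"rot": [0,0,0],"grip": 0}
    - {"slide": [0.006,0,0],"rot": [0,0,0],"grip": 0}
    - {"slide": [0.006,-0.0005,0],"rot": [0,0,0],"grip": 0}
    - {"slide": [0.006,0,0],"rot": [0,0,0],"grip": 0}

```text
time: 14.1
ee_pos: [0.4776, 0.0005, 0.0281]
eef_rot: [0.016, 1.0, 0.0, -0.0]
ft_force: [0.6, -0.1, 0.5]
width: 0.0004
grip_force: 0.0
```

arm_command:
  steps:
    - {"slide": [0.002,0,0],"rot": [0,0,0],"grip": 0}
    - {"slide": [0.002,0,0],"rot": [0,0,0],"grip": 0}
    - {"slide": [0.001,0,0],"rot": [0,0,0],"grip": 0}
    - {"slide": [0.001,0,0],"rot": [0,0,0],"grip": 0}
    - {"slide": [0.001,0,0],"rot": [0,0,0],"grip": 0}
    - {"slide": [0.001,0,0],"rot": [0,0,0],"grip": 0}
    - {"slide": [0.001,0,0],"rot": [0,0,0],"grip": 0}
    - {"slide": [0,0,0],"rot": [0,0,0],"grip": 0}

```text
time: 15.1
ee_pos: [0.4863, 0.0005, 0.0281]
eef_rot: [0.016, 1.0, 0.0, 0.0]
ft_force: [-0.6, -0.0, 0.5]
width: 0.0007
grip_force: 0.0
```

arm_command:
  steps:
    - {"slide": [0.001,0,0],"rot": [0,0,0],"grip": 0}
    - {"slide": [0.001,0,0],"rot": [0,0,0],"grip": 0}
    - {"slide": [0.001,0,0],"rot": [0,0,0],"grip": 0}
    - {"slide": [0.001,0,0],"rot": [0,0,0],"grip": 0}
    - {"slide": [0.001,0,0],"rot": [0,0,0],"grip": 0}
    - {"slide": [0.001,0,0],"rot": [0,0,0],"grip": 0}
    - {"slide": [0,0,0],"rot": [0,0,0],"grip": 0}
    - {"slide": [0,0,0],"rot": [0,0,0],"grip": 0}

```text
time: 16.1
ee_pos: [0.4922, 0.0005, 0.0281]
eef_rot: [0.016, 1.0, 0.0, -0.0]
ft_force: [0.1, 1.3, 0.0]
width: -0.0001
grip_force: 0.0
```

arm_command:
  steps:
    - {"slide": [0.001,0,0],"rot": [0,0,0],"grip": 0}
    - {"slide": [0.001,0,0],"rot": [0,0,0],"grip": 0}
    - {"slide": [0.001,0,0],"rot": [0,0,0],"grip": 0}
    - {"slide": [0.001,0,0],"rot": [0,0,0],"grip": 0}
    - {"slide": [0,0,0],"rot": [0,0,0],"grip": 0}
    - {"slide": [0,0,0],"rot": [0,0,0],"grip": 0}
    - {"slide": [0,0,0],"rot": [0,0,0],"grip": 0}
    - {"slide": [0,0,0],"rot": [0,0,0],"grip": 0}

```text
time: 17.1
ee_pos: [0.4962, 0.0006, 0.0281]
eef_rot: [0.016, 1.0, 0.0, 0.0]
ft_force: [0.6, 0.5, 0.0]
width: 0.0003
grip_force: 0.0
```

```bash
python3 - <<'E'
from h import *
p=snap('scene');t=np.load('t.npy')
print('front top edge px if at stop',proj(p,W(t,[.095,0,.04])))
print('wrist/blank:',[(q['bbox'],q['conf']) for q in eyes.look_for('blank',p)])
im=p['pixels'][130:290,250:450,::-1]
cv2.imwrite('pics/s4.png',cv2.resize(im[40:140,20:140],None,fx=6,fy=6,interpolation=cv2.INTER_CUBIC))
E
```

```text
front top edge px if at stop [353.62182458 242.35970096]
wrist/blank: [([305.0, 193.2, 346.5, 233.7], 0.87)]
```

View pics/s4.png

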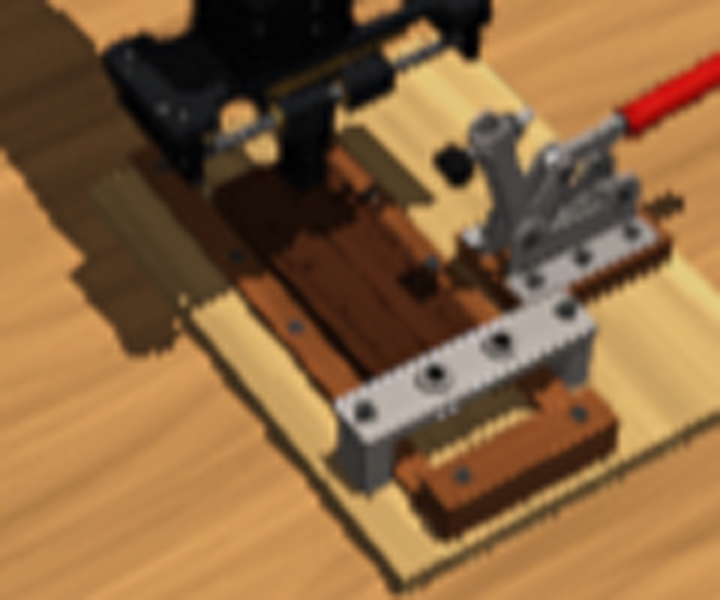

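```bash
python3 - <<'E'
from h import *
p=snap('scene');t=np.load('t.npy');s=sensors.read_state();print(s['ee_pos'],s['ft_force'])
cr=lambda X:(proj(p,X)-[270,170]+.5)*6-.5
print('tcp',cr(s['ee_pos']))
for x in(-.13,-.11,-.085): print(x,[cr(W(t,[x,y,.04])).round() for y in(.033,0,-.033)])
print('front',[cr(W(t,[.095,y,.04])).round() for y in(.033,-.033)],'bridge under',cr(W(t,[.077,0,.054])))
print('bridge top corners',[cr(W(t,[x,y,.064])).round() for x in(.047,.077) for y in(.07,-.07)])
E
```

```text
[0.49622316 0.00054918 0.02811241] [-0.49269677  1.05563401 -0.6822994 ]
tcp [301.4540569  220.14844247]
-0.13 [array([316., 142.]), array([265., 165.]), array([213., 188.])]
-0.11 [array([335., 163.]), array([284., 186.]), array([232., 210.])]
-0.085 [array([360., 191.]), array([309., 214.]), array([257., 239.])]
front [array([558., 408.]), array([449., 465.])] bridge under [484.42476989 394.6877285 ]
bridge top corners [array([564., 286.]), array([332., 402.]), array([599., 324.]), array([366., 442.])]
```

```bash
python3 - <<'E'
from h import *
p=snap('scene');t=np.load('t.npy');im=p['pixels'];im0=cv2.imread('pics/scene.png')[:,:,::-1]
def s(I,X):
    u=proj(p,X);return I[int(round(u[1])),int(round(u[0]))].tolist()
for y in(-.028,.02):
  print('y',y)
  for x in np.arange(-.16,-.04,.01):print(round(x,3),'z40',s(im,W(t,[x,y,.04])),s(im0,W(t,[x,y,.04])))
print('between bridge and stop')
for v in range(233,248,2):
  print(v,[(u,im[v,u].tolist()) for u in(346,350,354)],[im0[v,u].tolist() for u in(350,354)],onz(p,(350,v),.04)[:1]-t[0])
E
```

```text
y -0.028
-0.16 z40 [3, 4, 6] [193, 154, 91]
-0.15 z40 [17, 12, 9] [188, 150, 90]
-0.14 z40 [79, 61, 37] [195, 156, 94]
-0.13 z40 [61, 44, 26] [158, 119, 70]
-0.12 z40 [22, 11, 6] [60, 29, 16]
-0.11 z40 [27, 14, 7] [72, 35, 17]
-0.1 z40 [26, 14, 7] [68, 34, 17]
-0.09 z40 [25, 12, 6] [67, 33, 17]
-0.08 z40 [25, 13, 8] [67, 33, 17]
-0.07 z40 [43, 22, 11] [60, 29, 16]
-0.06 z40 [56, 28, 14] [52, 25, 12]
-0.05 z40 [69, 34, 18] [64, 31, 15]
y 0.02
-0.16 z40 [59, 57, 55] [134, 104, 60]
-0.15 z40 [53, 40, 23] [135, 104, 61]
-0.14 z40 [10, 9, 9] [182, 145, 86]
-0.13 z40 [3, 4, 5] [80, 44, 23]
-0.12 z40 [10, 9, 9] [71, 34, 18]
-0.11 z40 [7, 7, 8] [72, 36, 18]
-0.1 z40 [34, 18, 10] [72, 35, 18]
-0.09 z40 [27, 13, 7] [62, 31, 15]
-0.08 z40 [26, 13, 7] [72, 36, 18]
-0.07 z40 [52, 25, 12] [72, 35, 18]
-0.06 z40 [73, 36, 18] [69, 33, 17]
-0.05 z40 [76, 36, 19] [72, 35, 18]
between bridge and stop
233 [(346, [186, 176, 169]), (350, [171, 163, 157]), (354, [66, 60, 54])] [[163, 155, 149], [62, 56, 51]] [0.06027179]
235 [(346, [170, 162, 154]), (350, [80, 72, 65]), (354, [76, 59, 35])] [[76, 69, 61], [71, 55, 32]] [0.06646688]
237 [(346, [88, 82, 76]), (350, [83, 64, 39]), (354, [78, 61, 36])] [[78, 60, 36], [75, 58, 34]] [0.07260623]
239 [(346, [78, 60, 37]), (350, [81, 62, 38]), (354, [165, 130, 77])] [[76, 59, 34], [157, 123, 72]] [0.07869061]
241 [(346, [77, 60, 35]), (350, [156, 122, 72]), (354, [155, 107, 60])] [[148, 115, 67], [148, 101, 57]] [0.08472074]
243 [(346, [148, 116, 69]), (350, [149, 103, 58]), (354, [141, 77, 37])] [[143, 98, 55], [134, 73, 35]] [0.09069734]
245 [(346, [172, 126, 72]), (350, [139, 76, 37]), (354, [141, 77, 38])] [[132, 71, 35], [135, 73, 35]] [0.09662114]
247 [(346, [122, 71, 41]), (350, [142, 79, 39]), (354, [137, 75, 37])] [[134, 74, 36], [131, 71, 35]] [0.10249282]
```

The numbers say the blank has not moved, although the TCP is past its rear edge. I'll look properly before going on.

```bash
python3 - <<'E'
from h import *
p=snap('scene');w=snap('wrist');t=np.load('t.npy');s=sensors.read_state()
g=lambda a:(255*(a/255.)**.5).astype(np.uint8)
def mark(a,p,X,f,o,c):
    u=(proj(p,X)-o+.5)*f-.5;cv2.circle(a,(int(u[0]),int(u[1])),2,c,-1)
A=cv2.resize(g(p['pixels'][160:235,285:360,::-1]),None,fx=8,fy=8,interpolation=cv2.INTER_CUBIC)
mark(A,p,s['ee_pos'],8,[285,160],(0,255,0))
for dz in(.02,.04):mark(A,p,np.array(s['ee_pos'])+[0,0,dz],8,[285,160],(0,255,255))
for y in(.033,-.033):mark(A,p,W(t,[-.13,y,.04]),8,[285,160],(255,0,0))
B=cv2.resize(g(w['pixels'][:,:,::-1]),(200,125))
cv2.imwrite('pics/s5.png',np.hstack([A,cv2.copyMakeBorder(B,0,475,0,0,cv2.BORDER_CONSTANT)]))
print(s['ee_pos'],[(q['bbox'],q['conf']) for q in eyes.look_for('blank',w)])
E
```

```text
[0.49624976 0.00054292 0.02810994] [([261.9, 166.7, 376.2, 344.0], 0.68), ([187.1, 65.8, 602.0, 362.7], 0.42)]
```

View pics/s5.png

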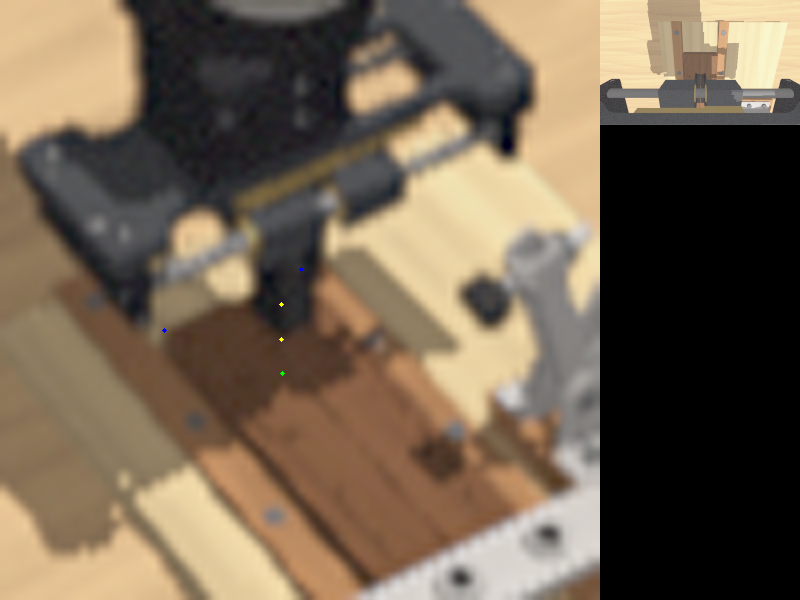

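The picture shows the finger bottom at (285,328), in front of the blank's rear edge line (165,330)–(301,268). So the tip is hanging above the blank, higher than the TCP reading suggests. I'll check the tip's true height in the wrist picture.

```bash
python3 - <<'E'
from h import *
w=snap('wrist');s=sensors.read_state()
im=w['pixels']
print('tcp px',proj(w,s['ee_pos']),[proj(w,np.array(s['ee_pos'])+[dx,0,dz]).round(1).tolist() for dx in(-.01,.01) for dz in(0,.025)])
for v in range(210,300,4):print(v,[int(x) for x in im[v,290:353:6].sum(1)])
E
```

```text
tcp px [320.16880344 228.47045783] [[319.6, 213.8], [319.5, 229.3], [320.7, 242.7], [320.7, 261.3]]
210 [134, 128, 134, 133, 127, 108, 144, 133, 128, 131, 137]
214 [135, 127, 138, 133, 134, 109, 136, 139, 139, 124, 137]
218 [129, 129, 129, 135, 135, 106, 141, 132, 121, 119, 134]
222 [130, 119, 128, 141, 126, 99, 141, 141, 132, 132, 136]
226 [131, 132, 130, 141, 131, 111, 142, 124, 141, 121, 127]
230 [135, 137, 130, 138, 132, 108, 144, 136, 126, 125, 128]
234 [133, 136, 126, 100, 134, 120, 147, 118, 120, 138, 125]
238 [138, 124, 124, 47, 82, 104, 79, 68, 66, 125, 131]
242 [120, 129, 126, 54, 72, 89, 69, 53, 71, 131, 125]
246 [105, 137, 119, 49, 72, 93, 90, 67, 60, 128, 103]
250 [133, 124, 106, 34, 68, 99, 77, 60, 56, 136, 119]
254 [121, 108, 85, 58, 85, 90, 95, 61, 74, 119, 127]
258 [90, 88, 69, 69, 95, 88, 77, 50, 72, 90, 94]
262 [88, 94, 92, 60, 74, 88, 76, 81, 87, 99, 88]
266 [88, 71, 79, 72, 76, 86, 86, 67, 77, 90, 87]
270 [96, 90, 97, 53, 74, 95, 60, 60, 145, 87, 91]
274 [95, 89, 149, 69, 88, 89, 77, 90, 188, 77, 98]
278 [100, 93, 170, 95, 88, 132, 84, 72, 200, 88, 94]
282 [102, 98, 177, 104, 93, 139, 94, 86, 211, 91, 89]
286 [87, 100, 185, 148, 152, 148, 143, 146, 212, 85, 94]
290 [98, 107, 200, 165, 161, 162, 169, 164, 221, 105, 108]
294 [101, 98, 204, 167, 174, 176, 173, 178, 221, 112, 104]
298 [114, 112, 225, 179, 183, 180, 174, 171, 235, 109, 102]
```

Both cameras put the real fingertip about 30 mm above the reported TCP, so the finger passed over the blank without touching it. I'll back off behind the blank and lower in small steps, watching the force.

arm_command:
  steps:
    - {"slide": [-0.018,0,0],"rot": [0,0,0],"grip": 0}
    - {"slide": [-0.02,0,0],"rot": [0,0,0],"grip": 0}
    - {"slide": [-0.02,0.001,0],"rot": [0,0,0],"grip": 0}
    - {"slide": [-0.013,0.001,0],"rot": [0,0,0],"grip": 0}
    - {"slide": [0,0,-0.005],"rot": [0,0,0],"grip": 0}
    - {"slide": [0,0,-0.005],"rot": [0,0,0],"grip": 0}
    - {"slide": [0,0,0],"rot": [0,0,0],"grip": 0}
    - {"slide": [0,0,0],"rot": [0,0,0],"grip": 0}

```text
time: 18.5
ee_pos: [0.4255, 0.0024, 0.018]
eef_rot: [0.016, 1.0, -0.0, -0.0]
ft_force: [-0.8, 0.1, 0.4]
width: 0.0005
grip_force: 0.0
```

arm_command:
  steps:
    - {"slide": [0,0,-0.003],"rot": [0,0,0],"grip": 0}
    - {"slide": [0,0,-0.003],"rot": [0,0,0],"grip": 0}
    - {"slide": [0,0,-0.003],"rot": [0,0,0],"grip": 0}
    - {"slide": [0,0,-0.003],"rot": [0,0,0],"grip": 0}
    - {"slide": [0,0,0],"rot": [0,0,0],"grip": 0}
    - {"slide": [0,0,0],"rot": [0,0,0],"grip": 0}
    - {"slide": [0,0,0],"rot": [0,0,0],"grip": 0}
    - {"slide": [0,0,0],"rot": [0,0,0],"grip": 0}

```text
time: 19.5
ee_pos: [0.4253, 0.0026, 0.0062]
eef_rot: [0.016, 1.0, 0.0, 0.0]
ft_force: [-0.1, -0.6, 0.0]
width: 0.0007
grip_force: 0.0
```

```bash
python3 - <<'E'
from h import *
p=snap('scene');t=np.load('t.npy');s=sensors.read_state();X=np.array(s['ee_pos']);print(X,s['ft_force'])
im=p['pixels']
for dz in(0,.02,.03,.04,.05):print(dz,proj(p,X+[0,0,dz]).round(1),proj(p,X+[.01,0,dz]).round(1))
u=proj(p,X+[0,0,.03]);c=int(round(u[0]))
for v in range(int(u[1])-14,int(u[1])+14):print(v,[int(x) for x in im[v,c-9:c+10].sum(1)])
print('rear',proj(p,W(t,[-.13,0,.04])))
E
```

```text
[0.42531085 0.00257887 0.00616706] [ 0.31895389 -0.28766916  0.32266442]
0 [308.6 198.1] [310.2 199.8]
0.02 [308.4 193.9] [310.  195.6]
0.03 [308.3 191.8] [310.  193.5]
0.04 [308.2 189.6] [309.9 191.3]
0.05 [308.2 187.5] [309.8 189.2]
177 [42, 28, 29, 62, 95, 102, 98, 85, 66, 66, 85, 87, 88, 140, 214, 122, 65, 39, 33]
178 [168, 63, 27, 46, 73, 77, 73, 81, 85, 83, 86, 74, 66, 64, 113, 89, 60, 37, 38]
179 [333, 184, 62, 46, 123, 89, 82, 82, 80, 76, 62, 49, 41, 31, 43, 104, 72, 80, 148]
180 [415, 317, 138, 86, 168, 98, 73, 70, 63, 50, 39, 27, 30, 24, 72, 281, 243, 287, 341]
181 [359, 329, 219, 195, 180, 144, 67, 46, 32, 36, 35, 34, 40, 24, 120, 414, 405, 432, 440]
182 [266, 251, 230, 238, 199, 183, 82, 35, 30, 31, 37, 37, 26, 25, 146, 413, 435, 370, 349]
183 [231, 231, 215, 207, 240, 157, 64, 38, 35, 37, 32, 26, 9, 42, 204, 330, 342, 216, 166]
184 [214, 301, 342, 350, 375, 164, 41, 26, 25, 22, 22, 22, 12, 53, 215, 193, 193, 196, 182]
185 [321, 429, 446, 450, 442, 220, 55, 12, 12, 13, 23, 18, 11, 26, 144, 189, 215, 239, 240]
186 [332, 432, 442, 441, 432, 250, 71, 10, 9, 10, 23, 20, 24, 3
[... 1099 characters left out ...]
, 167, 166, 160, 171, 181, 184, 187, 177, 172, 153, 165, 140, 134, 138, 141, 140]
199 [88, 105, 147, 166, 164, 163, 162, 173, 173, 168, 154, 154, 136, 138, 136, 134, 131, 133, 139]
200 [89, 89, 113, 148, 164, 166, 162, 158, 142, 136, 134, 134, 132, 131, 134, 135, 135, 124, 124]
201 [88, 90, 92, 114, 149, 164, 134, 136, 128, 116, 131, 135, 131, 131, 134, 136, 133, 133, 106]
202 [94, 92, 90, 101, 173, 165, 97, 104, 130, 111, 130, 134, 133, 130, 131, 129, 132, 137, 121]
203 [170, 177, 173, 179, 235, 219, 123, 61, 102, 111, 130, 130, 131, 132, 131, 129, 132, 134, 134]
204 [200, 245, 251, 246, 256, 259, 183, 78, 54, 93, 123, 131, 135, 131, 129, 134, 130, 133, 134]
rear [313.76666379 197.00646427]
```

The tip bottom is at row 193.5, about 30 mm above the reported TCP, so about z = 0.036. I'll lower it another 10 mm and then push.

arm_command:
  steps:
    - {"slide": [0,0,-0.002],"rot": [0,0,0],"grip": 0}
    - {"slide": [0,0,-0.002],"rot": [0,0,0],"grip": 0}
    - {"slide": [0,0,-0.002],"rot": [0,0,0],"grip": 0}
    - {"slide": [0,0,-0.002],"rot": [0,0,0],"grip": 0}
    - {"slide": [0,0,-0.002],"rot": [0,0,0],"grip": 0}
    - {"slide": [0,0,0],"rot": [0,0,0],"grip": 0}
    - {"slide": [0,0,0],"rot": [0,0,0],"grip": 0}
    - {"slide": [0,0,0],"rot": [0,0,0],"grip": 0}

```text
time: 20.55
ee_pos: [0.4253, 0.0026, -0.0038]
eef_rot: [0.016, 1.0, 0.0, 0.0]
ft_force: [0.6, -0.2, 0.2]
width: 0.0006
grip_force: 0.0
```

arm_command:
  steps:
    - {"slide": [0.005,0,0],"rot": [0,0,0],"grip": 0}
    - {"slide": [0.005,0,0],"rot": [0,0,0],"grip": 0}
    - {"slide": [0.005,-0.0005,0],"rot": [0,0,0],"grip": 0}
    - {"slide": [0.005,0,0],"rot": [0,0,0],"grip": 0}
    - {"slide": [0.005,-0.0005,0],"rot": [0,0,0],"grip": 0}
    - {"slide": [0.005,0,0],"rot": [0,0,0],"grip": 0}
    - {"slide": [0.005,0,0],"rot": [0,0,0],"grip": 0}
    - {"slide": [0,0,0],"rot": [0,0,0],"grip": 0}

```text
time: 21.55
ee_pos: [0.4608, 0.0015, -0.0039]
eef_rot: [0.016, 1.0, -0.0, 0.0]
ft_force: [0.9, -0.8, -0.7]
width: 0.0007
grip_force: 0.0
```

```bash
python3 - <<'E'
from h import *
p=snap('scene');t=np.load('t.npy');s=sensors.read_state();print(s['ee_pos'],s['ft_force'])
im=p['pixels']
for y in(-.028,-.02):
  print(y,[(round(x,3),int(im[tuple(np.round(proj(p,W(t,[x,y,.04]))).astype(int)[::-1])].sum())) for x in np.arange(-.15,-.06,.006)])
E
```

```text
[ 0.46058078  0.00148487 -0.00385693] [ 0.22159846 -0.41552279 -0.75629856]
-0.028 [(np.float64(-0.15), 163), (np.float64(-0.144), 163), (np.float64(-0.138), 162), (np.float64(-0.132), 164), (np.float64(-0.126), 163), (np.float64(-0.12), 164), (np.float64(-0.114), 97), (np.float64(-0.108), 43), (np.float64(-0.102), 70), (np.float64(-0.096), 123), (np.float64(-0.09), 127), (np.float64(-0.084), 124), (np.float64(-0.078), 124), (np.float64(-0.072), 118), (np.float64(-0.066), 115)]
-0.02 [(np.float64(-0.15), 185), (np.float64(-0.144), 184), (np.float64(-0.138), 187), (np.float64(-0.132), 186), (np.float64(-0.126), 188), (np.float64(-0.12), 187), (np.float64(-0.114), 104), (np.float64(-0.108), 46), (np.float64(-0.102), 86), (np.float64(-0.096), 134), (np.float64(-0.09), 133), (np.float64(-0.084), 131), (np.float64(-0.078), 126), (np.float64(-0.072), 109), (np.float64(-0.066), 129)]
```

The blank is moving now, with its rear at about -116 mm. About 31 mm to go.

arm_command:
  steps:
    - {"slide": [0.004,0,0],"rot": [0,0,0],"grip": 0}
    - {"slide": [0.004,-0.0005,0],"rot": [0,0,0],"grip": 0}
    - {"slide": [0.004,0,0],"rot": [0,0,0],"grip": 0}
    - {"slide": [0.004,-0.0005,0],"rot": [0,0,0],"grip": 0}
    - {"slide": [0.004,0,0],"rot": [0,0,0],"grip": 0}
    - {"slide": [0.003,0,0],"rot": [0,0,0],"grip": 0}
    - {"slide": [0.002,0,0],"rot": [0,0,0],"grip": 0}
    - {"slide": [0,0,0],"rot": [0,0,0],"grip": 0}

```text
time: 22.6
ee_pos: [0.4856, 0.0005, -0.0039]
eef_rot: [0.016, 1.0, -0.0, 0.0]
ft_force: [-0.1, 0.4, 0.0]
width: 0.0002
grip_force: 0.0
```

arm_command:
  steps:
    - {"slide": [0.0008,0,0],"rot": [0,0,0],"grip": 0}
    - {"slide": [0.0008,0,0],"rot": [0,0,0],"grip": 0}
    - {"slide": [0.0008,0,0],"rot": [0,0,0],"grip": 0}
    - {"slide": [0.0008,0,0],"rot": [0,0,0],"grip": 0}
    - {"slide": [0.0008,0,0],"rot": [0,0,0],"grip": 0}
    - {"slide": [0,0,0],"rot": [0,0,0],"grip": 0}
    - {"slide": [0,0,0],"rot": [0,0,0],"grip": 0}
    - {"slide": [0,0,0],"rot": [0,0,0],"grip": 0}

```text
time: 23.6
ee_pos: [0.4894, 0.0006, -0.0039]
eef_rot: [0.016, 1.0, 0.0, 0.0]
ft_force: [-0.8, 0.4, 0.2]
width: 0.0009
grip_force: 0.3
```

arm_command:
  steps:
    - {"slide": [0.0008,0,0],"rot": [0,0,0],"grip": 0}
    - {"slide": [0.0008,0,0],"rot": [0,0,0],"grip": 0}
    - {"slide": [0.0008,0,0],"rot": [0,0,0],"grip": 0}
    - {"slide": [0.0006,0,0],"rot": [0,0,0],"grip": 0}
    - {"slide": [0,0,0],"rot": [0,0,0],"grip": 0}
    - {"slide": [0,0,0],"rot": [0,0,0],"grip": 0}
    - {"slide": [0,0,0],"rot": [0,0,0],"grip": 0}
    - {"slide": [0,0,0],"rot": [0,0,0],"grip": 0}

```text
time: 24.6
ee_pos: [0.4924, 0.0005, -0.0039]
eef_rot: [0.016, 1.0, 0.0, 0.0]
ft_force: [-0.9, -0.1, 1.3]
width: 0.0003
grip_force: 0.4
```

arm_command:
  steps:
    - {"slide": [0.0008,0,0],"rot": [0,0,0],"grip": 0}
    - {"slide": [0.0008,0,0],"rot": [0,0,0],"grip": 0}
    - {"slide": [0.0008,0,0],"rot": [0,0,0],"grip": 0}
    - {"slide": [0.0006,0,0],"rot": [0,0,0],"grip": 0}
    - {"slide": [0,0,0],"rot": [0,0,0],"grip": 0}
    - {"slide": [0,0,0],"rot": [0,0,0],"grip": 0}
    - {"slide": [0,0,0],"rot": [0,0,0],"grip": 0}
    - {"slide": [0,0,0],"rot": [0,0,0],"grip": 0}

```text
time: 25.6
ee_pos: [0.4933, 0.0006, -0.0043]
eef_rot: [0.016, 1.0, 0.0, -0.002]
ft_force: [-10.9, 0.0, 8.4]
width: 0.0005
grip_force: 5.2
```

About 11 N of contact against the stop. I'll back off, go up, and turn and open over the handle.

arm_command:
  steps:
    - {"slide": [-0.004,0,0],"rot": [0,0,0],"grip": 0}
    - {"slide": [-0.01,0,0],"rot": [0,0,0],"grip": 0}
    - {"slide": [-0.01,0,0],"rot": [0,0,0],"grip": 0}
    - {"slide": [0,0,0.05],"rot": [0,0,0],"grip": 0}
    - {"slide": [0,0,0.06],"rot": [0,0,0],"grip": 0}
    - {"slide": [0,0,0.06],"rot": [0,0,0],"grip": 0}
    - {"slide": [0,0,0.06],"rot": [0,0,0],"grip": 0.7}
    - {"slide": [0,0,0.05],"rot": [0,0,0],"grip": 0.7}

```text
time: 26.6
ee_pos: [0.4709, 0.0003, 0.2785]
eef_rot: [0.016, 1.0, 0.001, 0.001]
ft_force: [0.9, 1.0, -0.6]
width: 0.0134
grip_force: 0.0
```

arm_command:
  steps:
    - {"slide": [0,0.02,0],"rot": [0,0,-10],"grip": 0.7}
    - {"slide": [0.015,0.03,0],"rot": [0,0,-10],"grip": 0.7}
    - {"slide": [0.025,0.03,0],"rot": [0,0,-10],"grip": 0.7}
    - {"slide": [0.025,0.03,0],"rot": [0,0,-10],"grip": 0.7}
    - {"slide": [0.025,0.03,0],"rot": [0,0,-10],"grip": 0.7}
    - {"slide": [0.025,0.03,0],"rot": [0,0,-10],"grip": 0.7}
    - {"slide": [0.012,0.027,0],"rot": [0,0,-10],"grip": 0.7}
    - {"slide": [0,0,0],"rot": [0,0,-10],"grip": 0.7}

```text
time: 27.6
ee_pos: [0.5979, 0.2001, 0.2749]
eef_rot: [0.656, 0.755, -0.001, -0.0]
ft_force: [-1.7, -0.4, 0.8]
width: 0.0608
grip_force: 0.0
```

arm_command:
  steps:
    - {"slide": [0,0,-0.02],"rot": [0,0,-10],"grip": 0.7}
    - {"slide": [0,0,-0.03],"rot": [0,0,0],"grip": 0.7}
    - {"slide": [0,0,-0.03],"rot": [0,0,0],"grip": 0.7}
    - {"slide": [0,0,0],"rot": [0,0,0],"grip": 0.7}
    - {"slide": [0,0,0],"rot": [0,0,0],"grip": 0.7}
    - {"slide": [0,0,0],"rot": [0,0,0],"grip": 0.7}
    - {"slide": [0,0,0],"rot": [0,0,0],"grip": 0.7}
    - {"slide": [0,0,0],"rot": [0,0,0],"grip": 0.7}

```text
time: 28.6
ee_pos: [0.5984, 0.1976, 0.1965]
eef_rot: [0.718, 0.696, 0.0, 0.0]
ft_force: [0.3, -0.7, -0.6]
width: 0.0608
grip_force: 0.0
```

```bash
python3 - <<'E'
from h import *
p=snap('scene');t=np.load('t.npy');im=p['pixels'];s=sensors.read_state();print(s['time'],s['ee_pos'],s['eef_rot'])
for y in(-.028,0,.02):
  print(y,[(round(float(x),3),int(im[tuple(np.round(proj(p,W(t,[x,y,.04]))).astype(int)[::-1])].sum())) for x in np.arange(-.12,-.06,.005)])
for v in range(233,248,2): print(v,[im[v,u].tolist() for u in(346,350,354)])
w=snap('wrist');m=w['pixels'].astype(int);m=(m[...,0]>70)&(m[...,0]>2.2*m[...,1])&(m[...,0]>2.2*m[...,2])
k,l,st,ce=cv2.connectedComponentsWithStats(m.astype(np.uint8));i=1+np.argmax(st[1:,4]);print(st[i],ce[i])
print([proj(w,W(t,[0,y,z])).round().tolist() for y,z in((.142,.104),(.181,.109),(.220,.114))])
E
```

```text
28.65 [0.5983715  0.1975599  0.19636979] [7.18420053e-01 6.95609496e-01 2.16487195e-04 9.59198882e-05]
-0.028 [(-0.12, 450), (-0.115, 451), (-0.11, 455), (-0.105, 439), (-0.1, 448), (-0.095, 456), (-0.09, 456), (-0.085, 279), (-0.08, 117), (-0.075, 126), (-0.07, 112), (-0.065, 128)]
0 [(-0.12, 457), (-0.115, 460), (-0.11, 459), (-0.105, 464), (-0.1, 463), (-0.095, 463), (-0.09, 466), (-0.085, 412), (-0.08, 172), (-0.075, 129), (-0.07, 138), (-0.065, 133)]
0.02 [(-0.12, 161), (-0.115, 322), (-0.11, 321), (-0.105, 317), (-0.1, 319), (-0.095, 317), (-0.09, 432), (-0.085, 333), (-0.08, 134), (-0.075, 130), (-0.07, 134), (-0.065, 134)]
233 [[185, 175, 167], [170, 162, 155], [59, 55, 52]]
235 [[170, 162, 153], [68, 63, 59], [43, 20, 9]]
237 [[79, 74, 71], [36, 18, 10], [74, 37, 19]]
239 [[29, 17, 13], [64, 32, 16], [77, 37, 19]]
241 [[68, 34, 16], [69, 34, 17], [109, 59, 29]]
243 [[53, 26, 14], [98, 53, 25], [140, 77, 37]]
245 [[97, 51, 25], [139, 77, 38], [141, 77, 38]]
247 [[123, 72, 42], [139, 76, 36], [137, 75, 37]]
[ 309  173   21   83 1489] [319.05775688 213.71188717]
[[319.0, 249.0], [319.0, 213.0], [319.0, 172.0]]
```

The blank is at the stop with its rear at -85 mm, and the handle is where predicted. I'll lower over the handle and grip it.

arm_command:
  newtons: 35
  steps:
    - {"slide": [-0.001,0,-0.03],"rot": [0,0,0],"grip": 0.7}
    - {"slide": [0,0,-0.035],"rot": [0,0,0],"grip": 0.7}
    - {"slide": [0,0,-0.035],"rot": [0,0,0],"grip": 0.7}
    - {"slide": [0,0,-0.027],"rot": [0,0,0],"grip": 0.7}
    - {"slide": [0,0,0],"rot": [0,0,0],"grip": 0}
    - {"slide": [0,0,0],"rot": [0,0,0],"grip": 0}
    - {"slide": [0,0,0],"rot": [0,0,0],"grip": 0}
    - {"slide": [0,0,0],"rot": [0,0,0],"grip": 0}

```text
time: 29.7
ee_pos: [0.5977, 0.1978, 0.0701]
eef_rot: [0.718, 0.696, 0.001, 0.0]
ft_force: [-0.2, 0.1, 1.0]
width: 0.0285
grip_force: 0.0
```

arm_command:
  newtons: 35
  steps:
    - {"slide": [0,0,0],"rot": [0,0,0],"grip": 0}
    - {"slide": [0,0,0],"rot": [0,0,0],"grip": 0}
    - {"slide": [0,0,0],"rot": [0,0,0],"grip": 0}
    - {"slide": [0,0,0],"rot": [0,0,0],"grip": 0}
    - {"slide": [0,-0.003,0.006],"rot": [0,0,0],"grip": 0}
    - {"slide": [0,-0.003,0.006],"rot": [0,0,0],"grip": 0}
    - {"slide": [0,-0.003,0.006],"rot": [0,0,0],"grip": 0}
    - {"slide": [0,-0.004,0.006],"rot": [0,0,0],"grip": 0}

```text
time: 30.7
ee_pos: [0.5965, 0.184, 0.0931]
eef_rot: [0.718, 0.696, -0.001, -0.0]
ft_force: [-5.8, 1.0, -2.6]
width: 0.0173
grip_force: 35.0
```

arm_command:
  newtons: 35
  steps:
    - {"slide": [-0.0004,-0.0095,0.012],"rot": [0,0,0],"grip": 0}
    - {"slide": [-0.0004,-0.0105,0.011],"rot": [0,0,0],"grip": 0}
    - {"slide": [-0.0005,-0.012,0.01],"rot": [0,0,0],"grip": 0}
    - {"slide": [-0.0005,-0.0125,0.0085],"rot": [0,0,0],"grip": 0}
    - {"slide": [-0.0005,-0.0135,0.0075],"rot": [0,0,0],"grip": 0}
    - {"slide": [-0.0005,-0.014,0.0065],"rot": [0,0,0],"grip": 0}
    - {"slide": [-0.0005,-0.0145,0.0045],"rot": [0,0,0],"grip": 0}
    - {"slide": [-0.0005,-0.0145,0.0025],"rot": [0,0,0],"grip": 0}

```text
time: 31.7
ee_pos: [0.593, 0.0825, 0.1563]
eef_rot: [0.719, 0.695, -0.0, -0.0]
ft_force: [-7.0, 2.4, 0.9]
width: 0.0173
grip_force: 35.0
```

arm_command:
  newtons: 35
  steps:
    - {"slide": [-0.0002,-0.005,0.001],"rot": [0,0,0],"grip": 0}
    - {"slide": [-0.0002,-0.005,0.001],"rot": [0,0,0],"grip": 0}
    - {"slide": [-0.0002,-0.005,0.0005],"rot": [0,0,0],"grip": 0}
    - {"slide": [-0.0002,-0.005,0.0005],"rot": [0,0,0],"grip": 0}
    - {"slide": [-0.0002,-0.005,0],"rot": [0,0,0],"grip": 0}
    - {"slide": [-0.0002,-0.005,0],"rot": [0,0,0],"grip": 0}
    - {"slide": [-0.0002,-0.003,0],"rot": [0,0,0],"grip": 0}
    - {"slide": [0,0,0],"rot": [0,0,0],"grip": 0}

```text
time: 32.7
ee_pos: [0.5921, 0.0507, 0.1606]
eef_rot: [0.718, 0.696, 0.001, -0.0]
ft_force: [-9.8, 4.5, 9.9]
width: 0.0168
grip_force: 35.0
```

arm_command:
  newtons: 35
  steps:
    - {"slide": [0,-0.002,0],"rot": [0,0,0],"grip": 0}
    - {"slide": [0,-0.002,0],"rot": [0,0,0],"grip": 0}
    - {"slide": [0,-0.002,0],"rot": [0,0,0],"grip": 0}
    - {"slide": [0,0,0],"rot": [0,0,0],"grip": 0}
    - {"slide": [0,0,0],"rot": [0,0,0],"grip": 0}
    - {"slide": [0,0,0],"rot": [0,0,0],"grip": 0}
    - {"slide": [0,0,0],"rot": [0,0,0],"grip": 0}
    - {"slide": [0,0,0],"rot": [0,0,0],"grip": 0}

```text
time: 33.7
ee_pos: [0.592, 0.0439, 0.1609]
eef_rot: [0.719, 0.695, 0.001, -0.0]
ft_force: [-11.9, 2.0, 12.8]
width: 0.0167
grip_force: 35.0
```

The handle is past the locked position. I'll release, rise and check.

arm_command:
  newtons: 35
  steps:
    - {"slide": [0,0,0],"rot": [0,0,0],"grip": 0.8}
    - {"slide": [0,0,0],"rot": [0,0,0],"grip": 0.8}
    - {"slide": [0,0,0],"rot": [0,0,0],"grip": 0.8}
    - {"slide": [0,0,0],"rot": [0,0,0],"grip": 0.8}
    - {"slide": [0,0,0.02],"rot": [0,0,0],"grip": 0.8}
    - {"slide": [0,0,0.04],"rot": [0,0,0],"grip": 0.8}
    - {"slide": [0,0,0.05],"rot": [0,0,0],"grip": 0.8}
    - {"slide": [0,0,0.02],"rot": [0,0,0],"grip": 0.8}

```text
time: 34.7
ee_pos: [0.593, 0.0443, 0.2916]
eef_rot: [0.718, 0.696, 0.002, 0.001]
ft_force: [0.0, -0.3, -0.1]
width: 0.0693
grip_force: 0.0
```

arm_command:
  steps:
    - {"slide": [-0.03,0,0.03],"rot": [0,0,0],"grip": 0.8}
    - {"slide": [-0.03,-0.02,0.03],"rot": [0,0,0],"grip": 0.8}
    - {"slide": [-0.02,-0.02,0.03],"rot": [0,0,0],"grip": 0.8}
    - {"slide": [0,-0.02,0],"rot": [0,0,0],"grip": 0.8}
    - {"slide": [0,0,0],"rot": [0,0,0],"grip": 0.8}
    - {"slide": [0,0,0],"rot": [0,0,0],"grip": 0.8}
    - {"slide": [0,0,0],"rot": [0,0,0],"grip": 0.8}
    - {"slide": [0,0,0],"rot": [0,0,0],"grip": 0.8}

```text
time: 35.7
ee_pos: [0.5121, -0.0148, 0.3783]
eef_rot: [0.718, 0.696, -0.0, -0.0]
ft_force: [-0.1, -0.3, -0.1]
width: 0.0698
grip_force: 0.0
```

```bash
python3 - <<'E'
from h import *
t=np.load('t.npy');s=sensors.read_state();print(s['time'],s['ee_pos'],s['ft_force'])
p=snap('scene');w=snap('wrist');I0=cv2.imread('pics/scene.png')[:,:,::-1]
def red(im):
    m=im.astype(int);m=(m[...,0]>70)&(m[...,0]>2.2*m[...,1])&(m[...,0]>2.2*m[...,2])
    k,l,st,ce=cv2.connectedComponentsWithStats(m.astype(np.uint8));i=1+np.argmax(st[1:,4]);return st[i],ce[i]
print('scene now',red(p['pixels'][150:220,330:400]),'orig',red(I0[150:220,330:400]))
print('wrist',red(w['pixels'][:235]))
for n,y,z,a in(('lock',51,181,1),('dc',57,181,5),('rest',80,179,18)):
    e=lambda k:W(t,[0,(y+k*np.sin(np.radians(a)))/1e3,(z+k*np.cos(np.radians(a)))/1e3])
    print(n,[proj(w,e(k)).round(1).tolist() for k in(-39.5,0,39.5)],[(proj(p,e(k))-[330,150]).round(1).tolist() for k in(-39.5,0,39.5)])
im=p['pixels']
for y in(-.028,0,.02):
  print(y,[(round(float(x),3),int(im[tuple(np.round(proj(p,W(t,[x,y,.04]))).astype(int)[::-1])].sum())) for x in np.arange(-.10,-.06,.005)])
for v in range(235,248,2): print(v,[im[v,u].tolist() for u in(346,350,354)])
cv2.imwrite('pics/fin.png',np.hstack([cv2.resize(im[150:260,280:400,::-1],(480,440),interpolation=cv2.INTER_CUBIC),cv2.resize(w['pixels'][0:240,240:415,::-1],(320,440),interpolation=cv2.INTER_CUBIC)]))
E
```

```text
35.7 [ 0.51211564 -0.01483162  0.37828577] [-0.10546818 -0.31560196 -0.08909019]
scene now (array([ 19,  23,   7,  22, 102], dtype=int32), array([21.81372549, 33.05882353])) orig (array([19, 23,  7, 22, 87], dtype=int32), array([22.16091954, 32.72413793]))
wrist (array([375, 102,  28,  17, 386], dtype=int32), array([388.83678756, 109.77720207]))
lock [[381.8, 109.8], [387.8, 110.7], [395.2, 111.8]] [[20.5, 42.5], [21.3, 32.7], [22.2, 22.5]]
dc [[381.9, 107.2], [388.1, 105.3], [395.8, 103.1]] [[21.4, 42.1], [23.0, 32.0], [24.7, 21.4]]
rest [[382.6, 95.4], [389.2, 84.2], [397.3, 70.4]] [[25.3, 40.3], [29.3, 29.6], [33.6, 18.5]]
-0.028 [(-0.1, 442), (-0.095, 456), (-0.09, 454), (-0.085, 268), (-0.08, 106), (-0.075, 91), (-0.07, 103), (-0.065, 121), (-0.06, 103)]
0 [(-0.1, 459), (-0.095, 459), (-0.09, 464), (-0.085, 412), (-0.08, 169), (-0.075, 130), (-0.07, 137), (-0.065, 133), (-0.06, 124)]
0.02 [(-0.1, 316), (-0.095, 315), (-0.09, 428), (-0.085, 331), (-0.08, 133), (-0.075, 131), (-0.07, 131), (-0.065, 133), (-0.06, 128)]
235 [[168, 160, 152], [68, 62, 59], [44, 20, 9]]
237 [[78, 73, 71], [36, 17, 9], [75, 37, 19]]
239 [[28, 17, 12], [64, 31, 15], [76, 37, 18]]
241 [[68, 34, 17], [69, 34, 17], [108, 58, 29]]
243 [[52, 25, 14], [96, 52, 25], [140, 77, 37]]
245 [[96, 51, 25], [138, 76, 37], [140, 77, 38]]
247 [[122, 71, 42], [139, 76, 36], [135, 74, 36]]
```

View pics/fin.png

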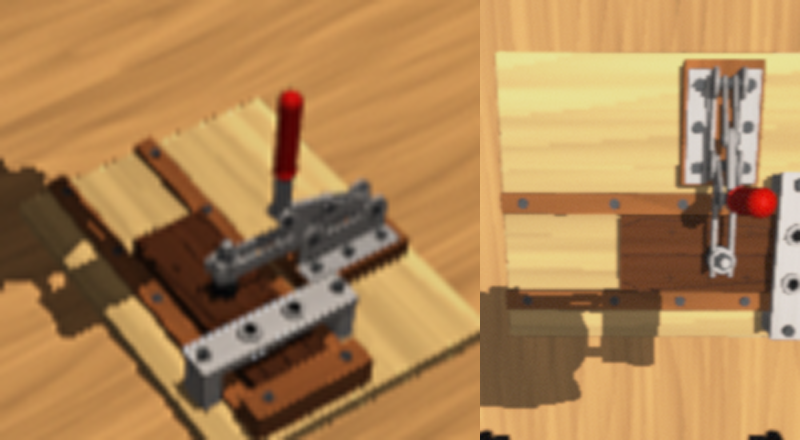

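The final picture shows the grip upright at (290,140), the bar down on the blank at (225,285), and the blank filling the gap to the stop under the bridge. The red grip's position matches the locked prediction.

```bash
python3 -c "
from bench import order;print(order.close_job())"
```

```text
the job is handed in; nothing more can be done
None
```

The blank is pushed up against the end stop, the clamp is locked back down on it, nothing else on the bench was handled, and the job was handed in at about 36 s of the 64 s allowed; a first push passed over the blank without touching it.

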